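# Hold a filter module on the sprung contact of a test jig

### The job

First switch the test jig's supply on by turning the rotary isolator's handle clockwise from its off detent to its on detent. Then stand the steel filter module in the jig's channel with its brass contact end towards the plunger, and slide it in against the sprung plunger until the module meets the two steel stop posts. Finish while holding it there with the gripper, firm against the stops but without forcing it (do not let go); leave the meter, the jar and the screwdriver where they are.

Things in the scene. Friction and masses are not known exactly. Their poses are not given: they have to be found in the camera images.
- isolator: Rotary isolator, a grey enclosure 110 x 110 x 55 mm fixed to the bench; origin at the centre of its underside. On its top face a short black tick along its +x marks off and a longer tick, 60 degrees clockwise from above, marks on.
- handle (a joint): Angle of the isolator's black handle: 0 rad = off detent, 1.047 rad = on detent (end stops there), growing clockwise seen from above. An over-centre spring pulls it to the nearer detent; getting past the middle takes about 0.1 N m.
- handle_grip (a point): Grip point on the handle's turning axis, 86 mm above the bench, 12 mm below the top of the handle. The handle is an upright bar 64 mm long (this point's x axis, which turns with it), 14 mm thick and 38 mm tall on a disc of 44 mm diameter whose top is 26 mm below this point; the bar's +x end with the white line is the pointer. Turning clockwise makes the point's yaw decrease.
- jig: Contact jig fixed to the bench: aluminium base plate 200 (x) x 90 (y) x 12 mm, origin at the centre of its underside, x axis along the channel towards the plunger. On the plate (top at z = 12 mm) two grey side walls, 10 mm thick and 10 mm high, run from x = -100 to +40 mm and leave a channel 46 mm wide centred on y = 0, open above and at the -x end. A grey end block, 70 mm wide, fills x = 70 to 100 mm up to z = 65 mm.
- stop: The hard stop: two steel posts of 12 mm diameter at jig y = -14 and +14 mm, z = 45 mm, sticking out of the end block towards -x; their end faces are at jig x = 56 mm. This origin is midway between them in the end block's face, at jig x = 70, y = 0, z = 45 mm; axes as the jig's.
- plunger (a joint): How far the sprung plunger is pushed in (m): 0 = free, 0.012 when its tip is level with the stop posts' ends (it could go to 0.018). Its spring pushes back with 3 N at the start and 9 N at 0.012, and throws the module back when the push ends. A tool push of about 20 N (spring, some sliding friction and a few newtons on the stops) holds the module well.
- plunger_tip (a point): Centre of the front face of the plunger's brass head (11 mm diameter), which lies between the stop posts; moves with the plunger. Free it is at jig x = 44, y = 0, z = 45 mm.
- module: Loose filter module, a plain steel can 70 (x) x 40 (y) x 60 (z) mm, 0.2 to 0.45 kg, standing upright; origin at the centre of its underside. A flat brass contact disc is on its +x end; two brass terminals 9 mm high stand on its top near the -x end.
- module_contact (a point): Centre of the brass contact disc on the module's +x end face: 35 mm from the origin along the module's x, 33 mm above its underside.
- meter: Bystander: grey handheld meter lying flat, 150 x 75 x 40 mm, origin under its centre. Leave alone.
- jar: Bystander: clear jar with a black cap, 54 mm diameter, 70 mm tall, origin under its centre. Leave alone.
- screwdriver: Bystander: screwdriver lying on the bench, about 170 mm long along its x. Leave alone.

How it is judged:
By the outcome, as a careful person would: the job done as asked, in the order asked, and still so for the second after the job is handed in, while the arm keeps its last pose, push and grip.
It also fails if it takes over 64 s, if anything falls off the work surface, if the arm or the gripper's body presses on something with over 40 N, if the wrist force passes 120 N, or if a joint passes its speed limit or range.

### The arm

A 6-joint arm with a two-finger parallel gripper is mounted at the origin on the work surface. World frame = base frame: x ahead of the robot, y to its left, z up, the work surface at z = 0. Lengths are in m, angles in rad, forces in N, time in s.
With the tool pointing down it reaches from about 0.275 to 0.75 m from the base axis. Payload 10.2 kg.
Tool frame: the origin (TCP) lies midway between the tips of the shut fingers; the grasp point (between the pads) lies 19 mm behind it (grip_point_offset is the distance from the TCP to the grasp point, in m); z points along the fingers, y is the direction in which the jaws open and shut (so a half turn about z gives the same grasp; the last joint's range is limited). The gripper opens to 88 mm and grips with 3 to 60 N. Pads are 18 mm wide; open, the fingers measure 123 mm over their backs; the gripper's body (75 mm by 187 mm) begins 45 mm behind the grasp point.
Start: joints at [1.086, 0.313, 1.498, -0, 1.331, -0.223], TCP at [0.136, 0.507, 0.239] pointing down, gripper open.
Joint ranges: [-2.94, 2.94], [-0.97, 2.17], [0.19, 2.56], [-1.23, 4.37], [0.02, 3.11], [-2.88, 2.88]. Speed limits (rad/s): [2.39, 2.39, 3.01, 3.14, 3.14, 3.14].

### API

Orientations are given as [roll, pitch, yaw] about the fixed x, y, z axes, in that order (R = Rz(yaw) Ry(pitch) Rx(roll)).
In Python, from workcell import * gives the robot as it stands.
- The arm moves only by the tool step_arm, never from a script. Its argument "series" is a list of rows, each a list of 7 numbers: the shift along the tool's x, y, z in cm, then the turn, a rotation vector about the tool's x, y, z in degrees, then the finger opening in cm, from 0 to 8.81. A call has exactly 10 rows; each row is the pose to reach, as a shift and turn from the pose commanded when the call began, along the tool's axes at that moment; what a row does not reach only later rows make up. A row lasts 1/8 s, in which the tool goes at most 62.5 mm and 10.7 degrees, less where a joint would pass 70% of its speed; a pose out of reach is approached as far as the arm can. A call with a gripper value outside its range is refused whole. The fingers move at their own pace and stop on an object; the grip force is fixed at half the most. Time passes only in rows, so rows that repeat a pose let the fingers close, or fill a call up. It gives the time, the measured TCP pose, the force and the opening at its end, in the units of the state.
- sense(): the state, without advancing time (a new reading comes with each control period).
- capture(name): name is "scene" or "side" or "wrist"; returns a dict with "pixels" (384x512x3 uint8, red, green, blue), "mtx" (3x3 intrinsics, pixels), "rvec" (rotation vector, rad) and "tvec" (3), from world to camera coordinates, as OpenCV has them. Camera axes: x right, y down, z forward; pixel columns grow to the right and rows downward; lengths in m; the calibration is good to about 2 mm. A picture is of the moment at which its call begins. There is no depth.
- close_job(): hands the job in, once; it reports no verdict.
Trained networks look in the newest picture that a camera, given by its name, has taken for a name from the list of things; names that differ only in an ending like _2 or _b are one class to them, and where a whole thing is asked for, a point or a joint stands for the part that bears it (a point fixed in the world has none). Each returns a list of dicts, best first, with "conf" (0 to 1); they miss things now and then, are a little off and sometimes report something else, mostly with a low value. They report only what shows in the picture. A call takes as long as a camera call.
- cut_out(name, camera): "mask" (384x512 bool, what is visible of it) and "bbox" ([centre column, centre row, width, height] in pixels, round what is visible of it).
The state is a dict: "time_s": time; "q": joint angles; "qd": joint speeds; "joint_torque": joint torques, N m; "eef_pos": TCP position; "eef_rot": TCP orientation; "ft_force": force on the tool from outside, world axes, zero at the start; "ft_torque": the same for the moment, N m; "opening": finger opening in m.
Only numpy, scipy, OpenCV 4.12 (cv2) and the standard library are available. Lean on these libraries where they do the work, as an engineer would, in place of code of your own. Each camera call takes 0.05 s, during which the arm holds its last target.

## Working session

There is one attempt and no reset: what is moved stays moved. The work goes in short steps, Python scripts to look and compute and a tool call to move; the robot and the scene stay as the last step left them, time stands still between calls to the robot, and variables do not carry over. Pictures are saved under pics/ and viewed, and the job is handed in when it is done.

Besides the shell and the picture viewer there is one more tool, called after ">>>" as name(argument=value, ...), one argument or row to a line, values as JSON. step_arm: Moves the arm, as the interface text tells. Its arguments: {"type":"object","properties":{"series":{"type":"array","items":{"type":"array","items":{"type":"number"}}}},"required":["series"]}

```bash
ls; mkdir -p pics; python3 - <<'E'
from workcell import *
import cv2
s=sense()
print({k:s[k] for k in ('time_s','eef_pos','eef_rot','ft_force','opening')})
for n in ("scene","side","wrist"):
    c=capture(n); cv2.imwrite(f"pics/{n}0.png",cv2.cvtColor(c["pixels"],cv2.COLOR_RGB2BGR))
    print(n,c["mtx"].tolist(),c["rvec"],c["tvec"])
E
```

```text
pics
{'time_s': 0.0, 'eef_pos': array([0.13577677, 0.50688069, 0.23815378]), 'eef_rot': array([-3.14033608e+00, -2.72334902e-04,  2.87981959e+00]), 'ft_force': array([-0.4902006 , -0.21187009,  0.2275521 ]), 'opening': 0.08807308651460095}
scene [[438.78323311912084, 0.0, 252.05095597388922], [0.0, 438.78323311912084, 186.272041878671], [0.0, 0.0, 1.0]] [ 1.15349717  2.12683798 -1.12378122] [ 0.28855647 -0.18678727  1.39541493]
side [[355.8709048237198, 0.0, 252.96013242936303], [0.0, 355.8709048237198, 189.705538253481], [0.0, 0.0, 1.0]] [ 2.39507314 -0.37543052  0.11559733] [-0.51460094  0.1903655   0.91044294]
wrist [[279.0079206656888, 0.0, 252.11235389586616], [0.0, 279.0079206656888, 193.8912178132328], [0.0, 0.0, 1.0]] [-2.28005207 -1.75033291 -0.2796092 ] [-0.52517679 -0.04354205  0.39081372]
```

View pics/scene0.png

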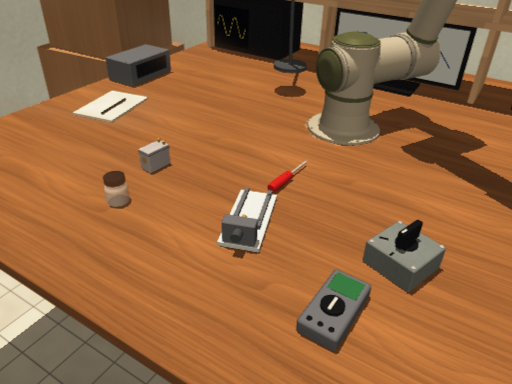

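View pics/side0.png

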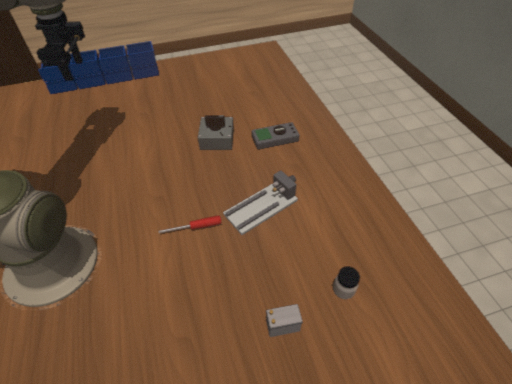

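View pics/wrist0.png

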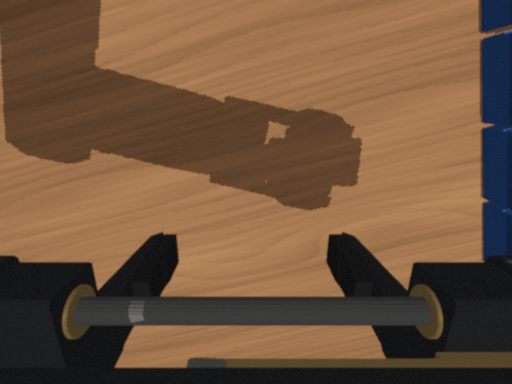

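```bash
cat > h.py <<'E'
import numpy as np, cv2
from scipy.optimize import minimize
from workcell import *
def proj(c,P):
    p,_=cv2.projectPoints(np.asarray(P,float).reshape(-1,1,3),c["rvec"],c["tvec"],c["mtx"],None); return p[:,0]
def unproj(c,uv,z):
    R=cv2.Rodrigues(np.asarray(c["rvec"],float))[0]; t=np.asarray(c["tvec"],float).ravel()
    o=-R.T@t; d=R.T@np.linalg.inv(c["mtx"])@np.array([uv[0],uv[1],1.]); k=(z-o[2])/d[2]; return o+k*d
def box(x0,x1,y0,y1,z0,z1): return np.array([[x,y,z] for x in(x0,x1) for y in(y0,y1) for z in(z0,z1)],float)
def cyl(x,y,r,z0,z1):
    a=np.linspace(0,2*np.pi,24,endpoint=False); return np.array([[x+r*np.cos(t),y+r*np.sin(t),z] for t in a for z in(z0,z1)])
M={"module":[box(-.035,.035,-.02,.02,0,.06)],
"isolator":[box(-.055,.055,-.055,.055,0,.055)],
"jig":[box(-.1,.1,-.045,.045,0,.012),box(-.1,.04,-.033,-.023,.012,.022),box(-.1,.04,.023,.033,.012,.022),box(.07,.1,-.035,.035,.012,.065)],
"meter":[box(-.075,.075,-.0375,.0375,0,.04)],"jar":[cyl(0,0,.027,0,.07)]}
def place(P,p):
    c,s=np.cos(p[2]),np.sin(p[2]); return np.c_[c*P[:,0]-s*P[:,1]+p[0],s*P[:,0]+c*P[:,1]+p[1],P[:,2]]
S=4
def sil(c,name,p):
    m=np.zeros((384*S,512*S),np.uint8)
    for b in M[name]:
        h=cv2.convexHull(((proj(c,place(b,p))+.5)*S-.5).astype(np.float32)); cv2.fillConvexPoly(m,np.round(h*16).astype(np.int32),1,shift=4)
    return m
def up(mask): return cv2.resize(mask.astype(np.uint8),(512*S,384*S),interpolation=cv2.INTER_NEAREST)
def fit(name,views,p0,verbose=1):
    v=[(c,up(m)) for c,m in views]
    def cost(p):
        t=0
        for c,m in v:
            s=sil(c,name,p); t+=1-(s&m).sum()/max(1,(s|m).sum())
        return t/len(v)
    best=None
    for k in range(3):
        r=minimize(cost,p0 if best is None else best.x,method="Nelder-Mead",options=dict(initial_simplex=np.array([p0 if best is None else best.x]*4)+np.array([[0,0,0],[.015,0,0],[0,.015,0],[0,0,.25]])/(k+1),xatol=1e-4,fatol=1e-5,maxiter=150))
        if best is None or r.fun<best.fun: best=r
    return best.x,best.fun
def save(c,name): cv2.imwrite(f"pics/{name}.png",cv2.cvtColor(c,cv2.COLOR_RGB2BGR))
E
python3 - <<'E'
from h import *
import pickle
C={n:capture(n) for n in("scene","side")}
K={}
for n in("module","isolator","jig","meter","jar","screwdriver","handle","stop","plunger"):
    for cam in C:
        r=cut_out(n,cam)
        for i,d in enumerate(r[:2]):
            b=d["bbox"]; print(n,cam,i,round(d["conf"],2),np.round(b,0),int(d["mask"].sum()),np.round(unproj(C[cam],b[:2],.03)[:2],3))
        if r: K[n,cam]=r[0]
pickle.dump((C,K),open("m0.pkl","wb"))
E
```

```text
module scene 0 0.63 [155. 158.  29.  33.] 769 [ 0.513 -0.319]
module scene 1 0.28 [118. 189.  23.  37.] 776 [ 0.671 -0.29 ]
module side 0 0.89 [284. 321.  38.  32.] 927 [ 0.507 -0.329]
isolator scene 0 0.58 [404. 257.  84.  73.] 3695 [0.527 0.343]
isolator side 0 0.86 [215. 133.  36.  38.] 1154 [0.512 0.338]
isolator side 1 0.37 [283. 320.  33.  30.] 867 [ 0.506 -0.327]
jig scene 0 0.6 [247. 218.  57.  65.] 2494 [0.596 0.023]
jig side 0 0.76 [260. 200.  74.  61.] 2179 [0.564 0.01 ]
meter scene 0 0.78 [333. 310.  72.  84.] 3502 [0.725 0.282]
meter side 0 0.86 [274. 135.  46.  26.] 878 [0.695 0.265]
jar scene 0 0.79 [116. 190.  26.  35.] 731 [ 0.675 -0.291]
jar side 0 0.63 [346. 281.  29.  34.] 642 [ 0.678 -0.285]
screwdriver scene 0 0.82 [286. 175.  36.  28.] 280 [0.394 0.009]
screwdriver side 0 0.59 [189. 223.  65.  21.] 368 [ 0.36  -0.005]
handle scene 0 0.87 [409. 235.  26.  36.] 585 [0.455 0.333]
handle side 0 0.54 [215. 120.  22.  21.] 294 [0.527 0.403]
stop scene 0 0.36 [285. 177.  38.  29.] 308 [0.404 0.012]
stop side 0 0.45 [277. 188.  14.   3.] 35 [0.624 0.041]
plunger side 0 0.35 [283. 321.  35.  34.] 919 [ 0.506 -0.328]
```

```bash
python3 - <<'E'
from h import *
import pickle
C,K=pickle.load(open("m0.pkl","rb"))
P={}
for n,p0 in dict(module=[.51,-.325,-.1],isolator=[.50,.34,0.],jig=[.56,.01,0.2],meter=[.70,.27,0.]).items():
    vs=[(C[c],K[n,c]["mask"]) for c in C]
    if n=="isolator":
        vs=[(C[c],K[n,c]["mask"]&~K["handle",c]["mask"]) for c in C]
    for lab,v in(("both",vs),("scene",vs[:1]),("side",vs[1:])):
        x,f=fit(n,v,p0); print(n,lab,np.round(x,4),round(f,3))
        if lab=="both":P[n]=x
pickle.dump(P,open("p0.pkl","wb"))
T=[]
for c,(cx,cy,w) in {"scene":None,"side":None}.items() if 0 else []: pass
for cam in C:
    im=cv2.resize(C[cam]["pixels"],None,fx=4,fy=4,interpolation=cv2.INTER_CUBIC)
    for n in P:
        for b in M[n]:
            q=((proj(C[cam],place(b,P[n]))+.5)*4).astype(int)
            for i in range(8):
                for j in(1,2,4):
                    if not i&j: cv2.line(im,tuple(map(int,q[i])),tuple(map(int,q[i|j])),(0,255,0),1)
    save(im,"ov_"+cam)
    for n in("module","isolator","jig"):
        b=K[n,cam]["bbox"]; x,y=int(b[0]*4),int(b[1]*4)
        t=im[max(0,y-180):y+180,max(0,x-190):x+190]
        T.append(cv2.resize(t,(260,250)))
save(np.vstack([np.hstack(T[:3]),np.hstack(T[3:])]),"tiles")
E
```

```text
module both [ 0.5055 -0.3263 -0.0917] 0.073
module scene [ 0.5058 -0.3261 -0.0111] 0.065
module side [ 0.5054 -0.326  -0.1347] 0.075
isolator both [ 0.5148  0.3405 -0.2908] 0.229
isolator scene [ 0.516   0.3402 -0.2783] 0.189
isolator side [ 0.5141  0.3406 -0.2821] 0.265
jig both [0.565  0.0107 0.3402] 0.051
jig scene [0.5662 0.0111 0.3401] 0.046
jig side [0.5635 0.0104 0.3345] 0.05
meter both [0.7044 0.2783 0.0167] 0.167
meter scene [0.7036 0.278  0.0064] 0.121
meter side [ 0.7037  0.2787 -0.1033] 0.207
```

View pics/tiles.png

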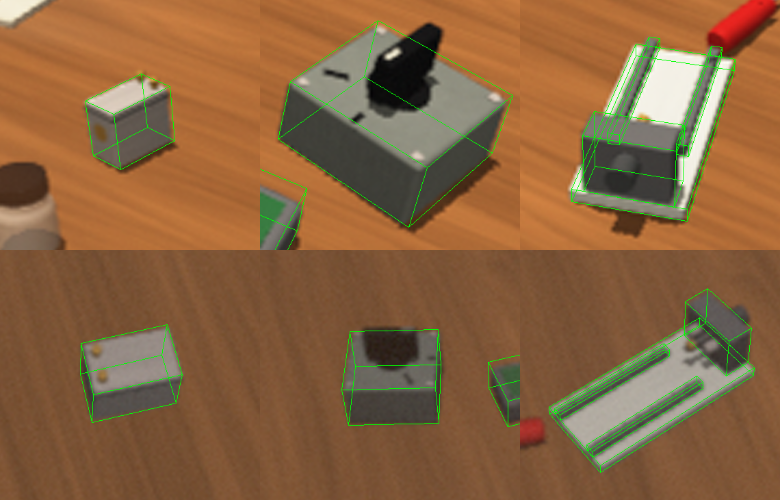

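```bash
cat >> h.py <<'E'
from scipy.spatial.transform import Rotation as Ro
def move(pos,yaw,s=None):
    """shift cm, turn deg in tool axes for TCP pos & yaw (deg) pointing down"""
    s=s or sense(); R=Ro.from_euler("xyz",s["eef_rot"]); T=Ro.from_euler("xyz",[np.pi,0,np.deg2rad(yaw)])
    return np.round(np.r_[R.inv().apply(np.array(pos)-s["eef_pos"])*100,(R.inv()*T).as_rotvec(degrees=True)],2)
E
python3 - <<'E'
from h import *
import pickle
C,K=pickle.load(open("m0.pkl","rb"))
c=C["scene"]
im=c["pixels"][205:295,350:455]
save(cv2.resize(im,None,fx=7,fy=6.5,interpolation=cv2.INTER_CUBIC),"iso")
E
```

```text
(no output)
```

View pics/iso.png

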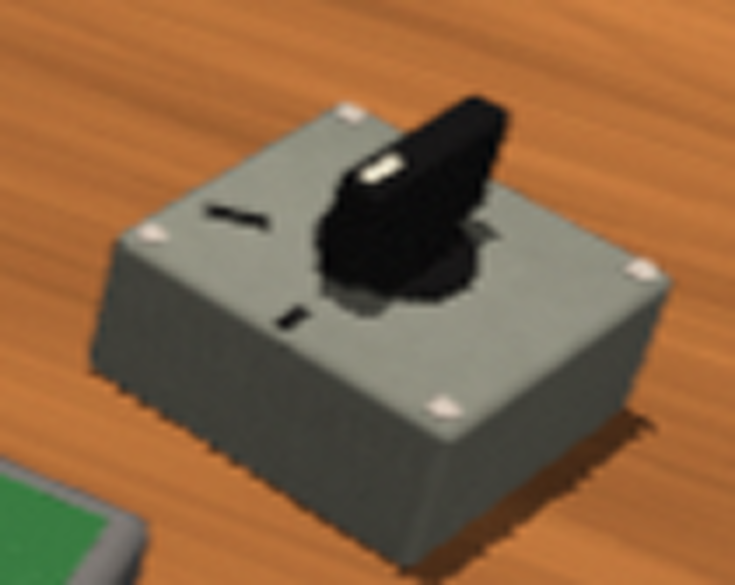

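The zoom shows the short off tick at (293,318), the longer on tick at (237,216), the pointer's white line at the lower left pointing at off, and four corner screws.

```bash
python3 - <<'E'
from h import *
import pickle
C,K=pickle.load(open("m0.pkl","rb"))
c=C["scene"]
f=lambda u,v:(350+u/7-.5,205+v/6.5-.5)
S_=[unproj(c,f(*p),.056)[:2] for p in [(350,112),(152,232),(443,408),(642,270)]]
print(np.round(S_,4),np.mean(S_,0))
# +x dir: from far pair to near(lower-left) pair
d=(S_[1]+S_[2]-S_[0]-S_[3]); print("yaw",np.degrees(np.arctan2(d[1],d[0])))
m=np.mean(S_,0)
for p in[(293,318),(237,216)]:
    q=unproj(c,f(*p),.0555)[:2]-m; print(np.degrees(np.arctan2(q[1],q[0])),np.hypot(*q))
print(move([m[0],m[1],.26],-17+180))
print(move([m[0]-.06,m[1],.26],-17+180))
c=capture("wrist")
s=sense();R=cv2.Rodrigues(c["rvec"])[0];o=-R.T@c["tvec"]
T=Ro.from_euler("xyz",s["eef_rot"]); print("cam in tool",T.inv().apply(o-s["eef_pos"]),"axis",T.inv().apply(R[2]))
E
```

```text
[[0.4583 0.3085]
 [0.5472 0.2797]
 [0.5775 0.3687]
 [0.4883 0.3986]] [0.51781976 0.33891932]
yaw -18.24101807517794
-18.019558447675983 0.046592198786595276
-78.83181392888908 0.042656777968811635
[-41.24  -6.36  -2.13  -0.    -0.     2.  ]
[-35.45  -7.91  -2.13  -0.    -0.     2.  ]
cam in tool [ 0.08128293  0.00084284 -0.14564563] axis [-3.13830514e-01 -4.54087390e-04  9.49478911e-01]
```

>>> step_arm(
  series=[
    [-5,-0.8,0,0,0,1,8.8],
    [-10,-1.6,0,0,0,2,8.8],
    [-15.5,-2.4,-0.5,0,0,3,8.8],
    [-21,-3.2,-1,0,0,3.2,8.8],
    [-26.5,-4.1,-1.5,0,0,3.2,8.8],
    [-32,-4.9,-2,0,0,3.2,8.8],
    [-37,-5.7,-2,0,0,3.2,8.8],
    [-40,-6.2,-2,0,0,3.2,8.8],
    [-41.2,-6.4,-2,0,0,3.2,8.8],
    [-41.2,-6.4,-2,0,0,3.2,8.8],
  ],
)

```text
time_s: 2.45
eef_pos: [0.5171, 0.3388, 0.2585]
eef_rot: [-3.141, -0.0, 2.824]
ft_force: [-0.7, -0.2, -1.2]
opening: 0.0881
```

```bash
python3 - <<'E'
from h import *
s=sense();print(s["time_s"],s["eef_pos"],np.degrees(s["eef_rot"]),s["ft_force"])
c=capture("wrist");save(cv2.resize(c["pixels"],(800,600),interpolation=cv2.INTER_CUBIC),"w1")
import pickle;pickle.dump(c,open("w1.pkl","wb"))
for n in("isolator","handle"):
    for d in cut_out(n,"wrist")[:2]: print(n,d["conf"],d["bbox"])
E
```

```text
2.45 [0.51711755 0.33878598 0.25852341] [-1.79994419e+02 -2.43851052e-02  1.61785782e+02] [-0.71459214 -0.17493805 -1.17958709]
isolator 0.61 [252.8, 165.9, 88.1, 83.2]
handle 0.79 [253.1, 172.8, 30.6, 59.3]
```

View pics/w1.png

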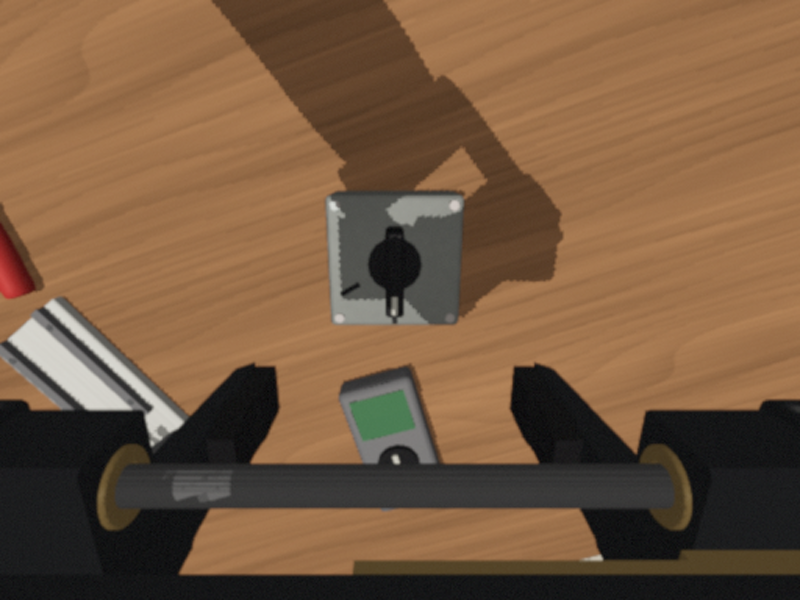

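The wrist view shows the handle upright in the image (pointer tip at about (395,312)), disc around (395,265), corner screws at (333,205), (455,205), (449,318) and (339,318), and the on tick at (350,289).

```bash
python3 - <<'E'
from h import *
import pickle;c=pickle.load(open("w1.pkl","rb"))
f=lambda u,v:((u+.5)*.64-.5,(v+.5)*.64-.5)
S_=[unproj(c,f(*p),.056)[:2] for p in [(333,205),(455,205),(449,318),(339,318)]]
print(np.round(S_,4),np.mean(S_,0)); d=S_[2]+S_[3]-S_[0]-S_[1]; print(np.degrees(np.arctan2(d[1],d[0])))
a=unproj(c,f(395,229),.098)[:2];b=unproj(c,f(394.5,314),.098)[:2]; print(a,b,(a+b)/2,np.hypot(*(b-a)),np.degrees(np.arctan2(*(b-a)[::-1])))
print(unproj(c,f(395,265),.06))
print(move([.5178,.339,.068],161.8))
E
```

```text
[[0.4574 0.3087]
 [0.4872 0.3994]
 [0.5764 0.369 ]
 [0.5472 0.2801]] [0.5170432  0.33929707]
-18.21359896759182
[0.48429365 0.35086669] [0.54422138 0.33080287] [0.51425752 0.34083478] 0.06319722649259732 -18.510560069133465
[0.51732243 0.34006554 0.06      ]
[-1.50e-01  0.00e+00  1.91e+01  1.00e-02 -0.00e+00  7.00e-02]
```

>>> step_arm(
  series=[
    [0,0,3,0,0,0,5],
    [0,0,6.5,0,0,0,5],
    [0,0,10,0,0,0,5],
    [0,0,13.5,0,0,0,5],
    [0,0,16,0,0,0,5],
    [0,0,17.8,0,0,0,5],
    [0,0,18.8,0,0,0,5],
    [0,0,19,0,0,0,5],
    [0,0,19,0,0,0,5],
    [0,0,19,0,0,0,4],
  ],
)

```text
time_s: 3.85
eef_pos: [0.5176, 0.3388, 0.0694]
eef_rot: [3.141, 0.001, 2.824]
ft_force: [0.1, 0.3, 0.2]
opening: 0.0418
```

>>> step_arm(
  series=[
    [0,0,0,0,0,0,2.5],
    [0,0,0,0,0,0,1],
    [0,0,0,0,0,0,0],
    [0,0,0,0,0,0,0],
    [0,0,0,0,0,0,0],
    [0,0,0,0,0,0,0],
    [0,0,0,0,0,0,0],
    [0,0,0,0,0,0,0],
    [0,0,0,0,0,0,0],
    [0,0,0,0,0,0,0],
  ],
)

```text
time_s: 5.1
eef_pos: [0.5173, 0.3387, 0.0688]
eef_rot: [3.142, 0.0, 2.824]
ft_force: [-0.8, -0.0, 2.6]
opening: 0.0142
```

>>> step_arm(
  series=[
    [0,0,0,0,0,6,0],
    [0,0,0,0,0,13,0],
    [0,0,0,0,0,20,0],
    [0,0,0,0,0,28,0],
    [0,0,0,0,0,36,0],
    [0,0,0,0,0,44,0],
    [0,0,0,0,0,52,0],
    [0,0,0,0,0,58,0],
    [0,0,0,0,0,60.5,0],
    [0,0,0,0,0,60.5,0],
  ],
)

```text
time_s: 6.35
eef_pos: [0.5169, 0.3383, 0.0688]
eef_rot: [-3.14, 0.001, 1.769]
ft_force: [-3.4, -3.7, 5.5]
opening: 0.0137
```

```bash
python3 - <<'E'
from h import *
s=sense();print(s["time_s"],s["eef_pos"],np.degrees(s["eef_rot"]),s["ft_force"],s["ft_torque"],s["opening"])
E
```

```text
6.35 [0.51689682 0.33827869 0.06875044] [-1.79920355e+02  4.72354317e-02  1.01350259e+02] [-3.44043621 -3.69296548  5.46427779] [-0.67214303  0.69855986  0.15475545] 0.013697844556070813
```

>>> step_arm(
  series=[
    [0,0,0,0,0,0,3],
    [0,0,0,0,0,0,5],
    [0,0,0,0,0,0,6],
    [0,0,-1,0,0,0,6],
    [0,0,-4,0,0,0,7],
    [0,0,-9,0,0,0,8],
    [0,0,-14,0,0,0,8.8],
    [0,0,-18,0,0,0,8.8],
    [0,0,-20,0,0,0,8.8],
    [0,0,-20,0,0,0,8.8],
  ],
)

```text
time_s: 7.6
eef_pos: [0.5176, 0.3388, 0.2706]
eef_rot: [3.138, -0.001, 1.768]
ft_force: [-0.1, 0.4, -1.1]
opening: 0.088
```

```bash
python3 - <<'E'
from h import *
import pickle
P=pickle.load(open("p0.pkl","rb"))
s=sense();print(s["time_s"],s["eef_pos"],np.degrees(s["eef_rot"]),s["q"])
w=capture("wrist");c=capture("scene")
a=cv2.resize(c["pixels"][205:295,350:455],(400,350),interpolation=cv2.INTER_CUBIC);b=cv2.resize(w["pixels"],(400,350))
save(np.hstack([a,b]),"on")
print(move([.5055,-.3263,.26],-5),move([.5055,-.3263,.26],175))
E
```

```text
7.6 [0.51761027 0.338842   0.27060718] [ 1.79798862e+02 -4.02258538e-02  1.01308072e+02] [3.90501710e-01 5.06509671e-01 1.13404975e+00 1.52475133e-05
 1.49745323e+00 1.93138767e-01]
[-6.497e+01 -1.416e+01  8.200e-01 -3.000e-02  7.000e-02  1.063e+02] [-6.497e+01 -1.416e+01  8.200e-01 -6.000e-02 -3.000e-02 -7.370e+01]
```

View pics/on.png

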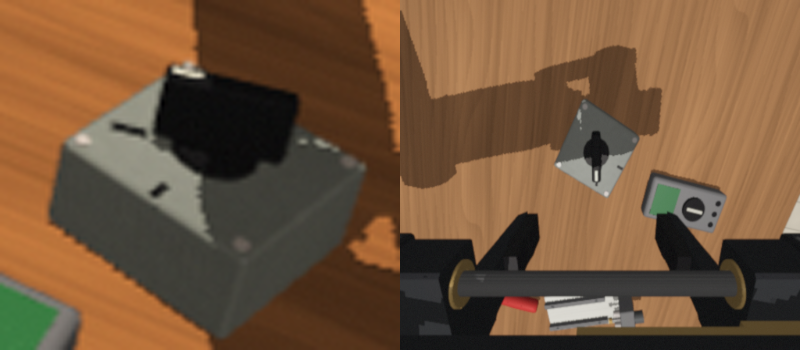

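>>> step_arm(
  series=[
    [-4,-0.9,0,0,0,8,8.8],
    [-9,-2,0,0,0,17,8.8],
    [-14,-3,0,0,0,26,8.8],
    [-19.5,-4.2,0,0,0,36,8.8],
    [-25,-5.4,0,0,0,45,8.8],
    [-30.5,-6.6,0.3,0,0,54,8.8],
    [-36,-7.8,0.5,0,0,63,8.8],
    [-41.5,-9,0.8,0,0,72,8.8],
    [-47,-10.2,0.8,0,0,80,8.8],
    [-52.5,-11.4,0.8,0,0,88,8.8],
  ],
)

```text
time_s: 8.95
eef_pos: [0.5077, -0.2001, 0.2595]
eef_rot: [-3.14, 0.001, 0.227]
ft_force: [0.1, 0.3, 0.2]
opening: 0.0883
```

```bash
python3 - <<'E'
from h import *
s=sense();print(s["time_s"],s["eef_pos"],np.degrees(s["eef_rot"]))
print(move([.5055,-.3263,.26],-5))
E
```

```text
8.95 [ 0.50772256 -0.20011005  0.25953086] [-1.79912856e+02  7.44947671e-02  1.30321640e+01]
[-3.06 12.24 -0.06 -0.07  0.09 18.03]
```

>>> step_arm(
  series=[
    [-1,4,0,0,0,8,8.8],
    [-2,8,0,0,0,15,8.8],
    [-3,11,0,0,0,18,8.8],
    [-3.1,12.2,0,0,0,18,8.8],
    [-3.1,12.2,0,0,0,18,8.8],
    [-3.1,12.2,0,0,0,18,8.8],
    [-3.1,12.2,0,0,0,18,8.8],
    [-3.1,12.2,0,0,0,18,8.8],
    [-3.1,12.2,0,0,0,18,8.8],
    [-3.1,12.2,0,0,0,18,8.8],
  ],
)

```text
time_s: 10.2
eef_pos: [0.5063, -0.3243, 0.2607]
eef_rot: [3.142, 0.0, -0.082]
ft_force: [0.4, -0.7, 0.3]
opening: 0.0882
```

```bash
python3 - <<'E'
from h import *
import pickle
s=sense();print(s["time_s"],s["eef_pos"],np.degrees(s["eef_rot"]))
w=capture("wrist");K=cut_out("module","wrist");pickle.dump((w,K,s),open("w2.pkl","wb"))
print([(d["conf"],d["bbox"]) for d in K[:2]])
x,f=fit("module",[(w,K[0]["mask"])],[.5055,-.3263,-.09]);print(x,np.degrees(x[2]),f)
save(cv2.resize(w["pixels"][60:260,120:390],(800,593),interpolation=cv2.INTER_CUBIC),"w2")
E
```

```text
10.2 [ 0.5062717  -0.32428881  0.26074322] [ 1.79999356e+02  2.51723676e-05 -4.69457651e+00]
[(0.79, [256.9, 166.8, 33.9, 63.0])]
[ 0.50867522 -0.32760914 -0.12177255] -6.977053153045039 0.04106573803344393
```

View pics/w2.png

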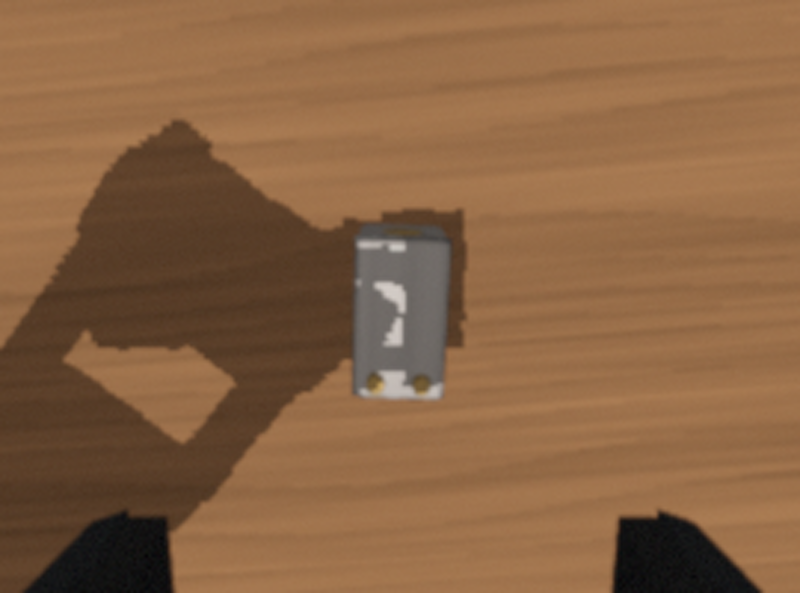

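```bash
python3 - <<'E'
from h import *
import pickle;w,K,s=pickle.load(open("w2.pkl","rb"))
f=lambda u,v:(120+(u+.5)*270/800-.5,60+(v+.5)*200/593-.5)
S_=np.array([unproj(w,f(*p),.06)[:2] for p in [(357,240),(450,240),(443,397),(355,397)]])
print(S_.round(4),S_.mean(0)); d=S_[0]+S_[1]-S_[2]-S_[3];e=S_[0]+S_[3]-S_[1]-S_[2]
print(np.degrees(np.arctan2(d[1],d[0])),np.degrees(np.arctan2(-e[0],e[1])),np.hypot(*d)/2,np.hypot(*e)/2)
print(move([.5075,-.327,.021],-6.5))
E
```

```text
[[ 0.5442 -0.3121]
 [ 0.541  -0.3506]
 [ 0.4728 -0.3434]
 [ 0.476  -0.3047]] [ 0.50850687 -0.32768907]
-6.102358136683719 -4.692075071876155 0.06859598400714723 0.038715627758636004
[ 0.15  0.25 23.97 -0.   -0.    1.8 ]
```

>>> step_arm(
  series=[
    [0.1,0.1,3,0,0,0.5,8.8],
    [0.2,0.3,7,0,0,1,8.8],
    [0.2,0.3,12,0,0,1.6,8.8],
    [0.2,0.3,16,0,0,1.6,8.8],
    [0.2,0.3,19.5,0,0,1.6,8.8],
    [0.2,0.3,22,0,0,1.6,8.8],
    [0.2,0.3,23.5,0,0,1.6,8.8],
    [0.2,0.3,24,0,0,1.6,8.8],
    [0.2,0.3,24,0,0,1.6,7],
    [0.2,0.3,24,0,0,1.6,6],
  ],
)

```text
time_s: 11.55
eef_pos: [0.5084, -0.3279, 0.0217]
eef_rot: [3.141, -0.001, -0.11]
ft_force: [-0.2, 0.6, -0.3]
opening: 0.0702
```

>>> step_arm(
  series=[
    [0,0,0,0,0,0,5],
    [0,0,0,0,0,0,4.5],
    [0,0,0,0,0,0,4],
    [0,0,0,0,0,0,3],
    [0,0,0,0,0,0,2],
    [0,0,0,0,0,0,1],
    [0,0,0,0,0,0,0],
    [0,0,0,0,0,0,0],
    [0,0,0,0,0,0,0],
    [0,0,0,0,0,0,0],
  ],
)

```text
time_s: 12.8
eef_pos: [0.5081, -0.3276, 0.0208]
eef_rot: [3.141, -0.0, -0.11]
ft_force: [-0.2, -0.6, 2.4]
opening: 0.0397
```

```bash
python3 - <<'E'
from h import *
s=sense();print(s["time_s"],s["eef_pos"],np.degrees(s["eef_rot"]),s["ft_force"],s["opening"])
w=capture("wrist");save(cv2.resize(w["pixels"],(800,600),interpolation=cv2.INTER_CUBIC),"w3")
E
```

```text
12.8 [ 0.50806597 -0.32757247  0.02083385] [ 1.79992555e+02 -8.38972931e-03 -6.29971514e+00] [-0.24352547 -0.60569552  2.4033656 ] 0.039727171375158625
```

View pics/w3.png

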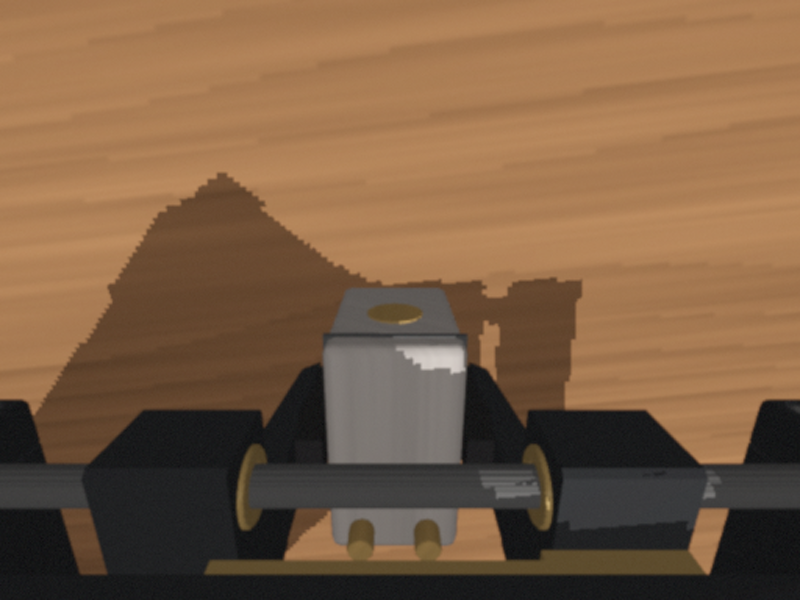

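```bash
python3 - <<'E'
from h import *
w=capture("wrist");s=sense()
f=lambda u,v:((u+.5)*.64-.5,(v+.5)*.64-.5)
R=Ro.from_euler("xyz",s["eef_rot"])
for p in[(325,336),(467,336),(333,541),(456,541)]:
    print(R.inv().apply(unproj(w,f(*p),.06)-s["eef_pos"]).round(4))
print(move([.4896,-.016,.2],19.5))
E
```

```text
[ 0.038  -0.0189 -0.0392]
[ 0.038   0.0185 -0.0392]
[-0.0315 -0.0199 -0.0392]
[-0.0315  0.0187 -0.0392]
[-5.250e+00 -3.076e+01 -1.792e+01  1.000e-02 -0.000e+00 -2.580e+01]
```

>>> step_arm(
  series=[
    [0,0,-1.5,0,0,0,0],
    [0,0,-5,0,0,0,0],
    [0,-2,-9,0,0,-2,0],
    [-1,-6,-13,0,0,-6,0],
    [-2,-11,-16,0,0,-11,0],
    [-3,-16,-17.9,0,0,-16,0],
    [-4,-21.5,-17.9,0,0,-21,0],
    [-5,-26.5,-17.9,0,0,-25,0],
    [-5.2,-30,-17.9,0,0,-25.8,0],
    [-5.2,-30.8,-17.9,0,0,-25.8,0],
  ],
)

```text
time_s: 14.15
eef_pos: [0.4897, -0.0139, 0.2002]
eef_rot: [-3.141, 0.0, 0.343]
ft_force: [-0.2, -1.5, -3.5]
opening: 0.0395
```

>>> step_arm(
  series=[
    [0,0,0,0,0,0,0],
    [0,0,0,0,0,0,0],
    [0,0,0,0,0,0,0],
    [0,0,0,0,0,0,0],
    [0,0,0,0,0,0,0],
    [0,0,0,0,0,0,0],
    [0,0,0,0,0,0,0],
    [0,0,0,0,0,0,0],
    [0,0,0,0,0,0,0],
    [0,0,0,0,0,0,0],
  ],
)

```text
time_s: 15.4
eef_pos: [0.4901, -0.0156, 0.1997]
eef_rot: [3.142, -0.0, 0.34]
ft_force: [0.1, 1.1, -2.9]
opening: 0.04
```

```bash
python3 - <<'E'
from h import *
import pickle
s=sense();print(s["time_s"],s["eef_pos"],np.degrees(s["eef_rot"]),s["ft_force"],s["opening"])
w=capture("wrist");pickle.dump((w,s),open("w4.pkl","wb"))
save(cv2.resize(w["pixels"],(800,600),interpolation=cv2.INTER_CUBIC),"w4")
E
```

```text
15.4 [ 0.49013643 -0.01563714  0.1997224 ] [ 1.79999384e+02 -2.44129215e-04  1.95024822e+01] [ 0.11774204  1.05088519 -2.93263829] 0.040045047856064754
```

View pics/w4.png

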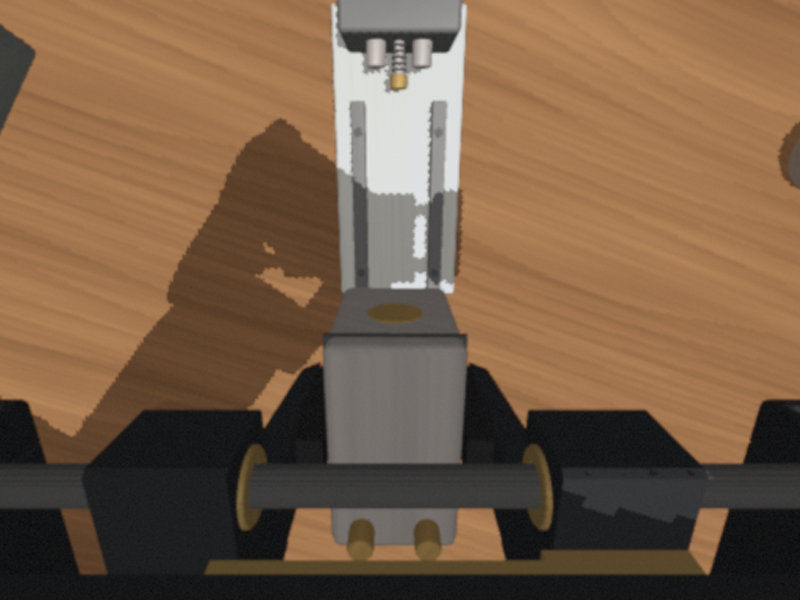

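The wrist view looks straight down the jig: end block at the top, posts at (375,55) and (422,55), plunger head at (399,82), walls running from row 101 down to row 290. The module is held square at (396,440).

```bash
python3 - <<'E'
from h import *
import pickle;w,s=pickle.load(open("w4.pkl","rb"))
f=lambda u,v:((u+.5)*.64-.5,(v+.5)*.64-.5)
R=Ro.from_euler("xyz",s["eef_rot"])
def T(p,z): return R.inv().apply(unproj(w,f(*p),z)-s["eef_pos"])
for n,p,z in[("Lfar",(366,101),.022),("Lnear",(368,288),.022),("Rfar",(432,101),.022),("Rnear",(428,288),.022),("tip",(399,87),.045),("tiptop",(399,73),.0505),
  ("plateL",(334,60),.012),("plateR",(464,60),.012),("plateLn",(343,290),.012),("plateRn",(455,290),.012),("postL",(376,66),.045),("postR",(423,66),.045),("blockL",(341,25),.065),("blockR",(461,25),.065)]:
    print(n,T(p,z).round(4))
K=cut_out("jig","wrist")
for d in K[:1]:
    print(d["conf"],d["bbox"])
# jig pose from earlier fit, in tool
p=[.565,.0107,.34]
for q in ([-.1,0,.0],[.044,0,.045],[.04,.023,.022],[.04,-.023,.022]):
    print(q,R.inv().apply(place(np.array([q]),p)[0]-s["eef_pos"]).round(4))
E
```

```text
Lfar [ 0.1198 -0.0194  0.1777]
Lnear [-0.0121 -0.0205  0.1777]
Rfar [0.1198 0.0253 0.1777]
Rnear [-0.0121  0.0258  0.1777]
tip [0.1252 0.0027 0.1547]
tiptop [0.1321 0.0026 0.1492]
plateL [ 0.1464 -0.0412  0.1877]
plateR [0.1464 0.0472 0.1877]
plateLn [-0.0167 -0.0411  0.1877]
plateRn [-0.0166  0.0482  0.1877]
postL [ 0.1368 -0.0115  0.1547]
postR [0.1368 0.0174 0.1547]
blockL [ 0.1537 -0.0301  0.1347]
blockR [0.1537 0.037  0.1347]
0.87 [257.1, 94.0, 91.3, 187.1]
[-0.1, 0, 0.0] [-2.060e-02  1.000e-04  1.997e-01]
[0.044, 0, 0.045] [0.1234 0.0002 0.1547]
[0.04, 0.023, 0.022] [ 0.1194 -0.0228  0.1777]
[0.04, -0.023, 0.022] [0.1194 0.0232 0.1777]
```

>>> step_arm(
  series=[
    [1,0.1,1,0,0,0,0],
    [2.5,0.25,3,0,0,0,0],
    [4,0.25,6,0,0,0,0],
    [5,0.25,9,0,0,0,0],
    [5.3,0.25,11,0,0,0,0],
    [5.3,0.25,12.5,0,0,0,0],
    [5.3,0.25,12.8,0,0,0,0],
    [5.3,0.25,12.8,0,0,0,0],
    [5.3,0.25,12.8,0,0,0,0],
    [5.3,0.25,12.8,0,0,0,0],
  ],
)

```text
time_s: 16.75
eef_pos: [0.5412, -0.0004, 0.0723]
eef_rot: [3.141, -0.001, 0.34]
ft_force: [0.1, 0.2, -2.9]
opening: 0.0398
```

```bash
python3 - <<'E'
from h import *
import pickle
s=sense();print(s["time_s"],s["eef_pos"],np.degrees(s["eef_rot"]),s["ft_force"],s["opening"])
w=capture("wrist");c=capture("scene");d=capture("side");pickle.dump((w,s,c,d),open("w5.pkl","wb"))
save(cv2.resize(w["pixels"],(800,600),interpolation=cv2.INTER_CUBIC),"w5")
a=cv2.resize(c["pixels"][150:260,195:305],(400,400),interpolation=cv2.INTER_CUBIC);b=cv2.resize(d["pixels"][130:240,210:320],(400,400),interpolation=cv2.INTER_CUBIC)
save(np.hstack([a,b]),"s5")
E
```

```text
16.75 [ 5.41170354e-01 -3.88951025e-04  7.22666428e-02] [ 1.79968477e+02 -5.09311500e-02  1.94990613e+01] [ 0.14279748  0.24520725 -2.88275302] 0.039752551998840396
```

View pics/w5.png

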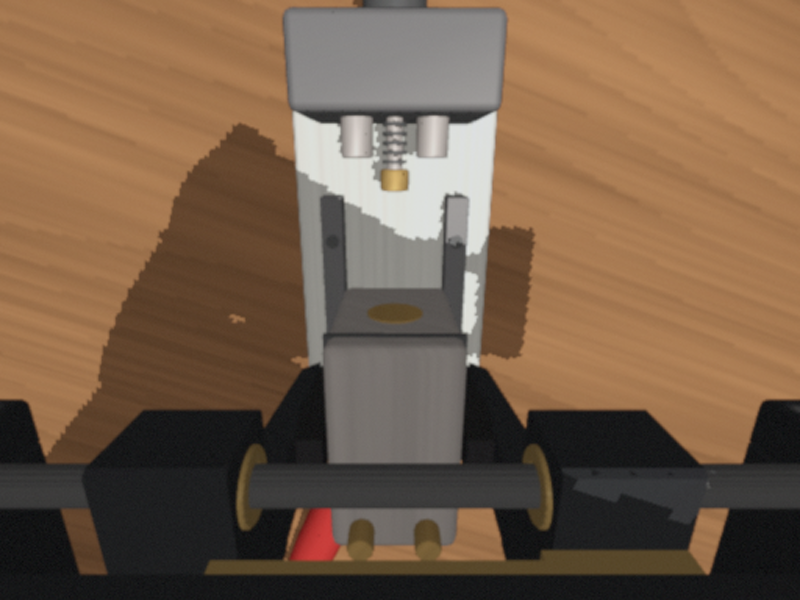

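View pics/s5.png

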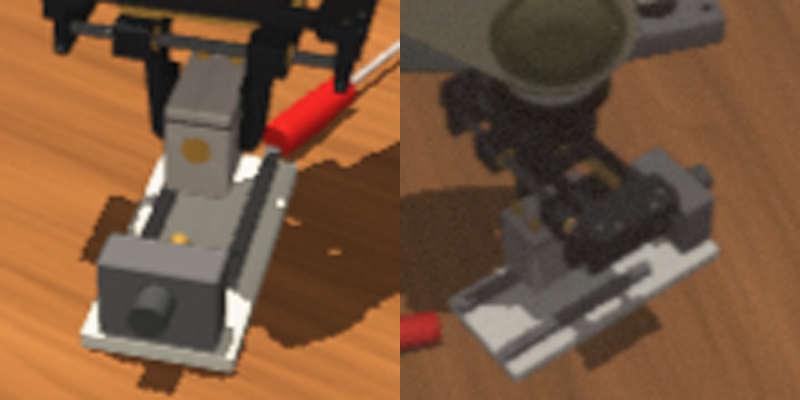

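```bash
cat > t.py <<'E'
from h import *
f=lambda u,v:((u+.5)*.64-.5,(v+.5)*.64-.5)
def T(w,s,p,z):
    R=Ro.from_euler("xyz",s["eef_rot"]); return R.inv().apply(unproj(w,f(*p),z)-s["eef_pos"]).round(4)
E
python3 - <<'E'
from t import *
import pickle;w,s,_,_=pickle.load(open("w5.pkl","rb"))
b=s["eef_pos"][2]-.0208
for n,p,z in[("Lfar",(344.5,196),.022),("Rfar",(444.5,196),.022),("Lnear",(346,285),.022),("Rnear",(443,285),.022),("tip",(394.5,190),.045),("postL",(357,158),.045),("postR",(432,158),.045),
 ("plL",(294,140),.012),("plR",(496,140),.012),("plLn",(306,340),.012),("plRn",(481,340),.012),("blL",(285,20),.065),("blR",(506,20),.065),("blL2",(290,105),.065),("blR2",(500,105),.065),
 ("mtopL",(325,336),b+.06),("mtopR",(467,336),b+.06),("mbotL",(347,290),b),("mbotR",(446,290),b),("disc",(395,313),b+.033),("mtopLb",(333,541),b+.06),("mtopRb",(456,541),b+.06)]:
    print(n,T(w,s,p,z))
E
```

```text
Lfar [ 0.0672 -0.0221  0.0503]
Rfar [0.0672 0.0217 0.0503]
Lnear [ 0.0267 -0.0228  0.0503]
Rnear [0.0267 0.0225 0.0503]
tip [ 0.0712 -0.0002  0.0273]
postL [ 0.0829 -0.0144  0.0273]
postR [0.0829 0.0139 0.0273]
plL [ 0.0905 -0.0447  0.0603]
plR [0.0906 0.0448 0.0604]
plLn [-0.0054 -0.0455  0.0602]
plRn [-0.0054  0.0441  0.0603]
blL [ 0.1227 -0.0336  0.0074]
blR [0.1227 0.0337 0.0074]
blL2 [ 0.099  -0.0338  0.0073]
blR2 [0.0991 0.0336 0.0074]
mtopL [ 0.0382 -0.0186 -0.0392]
mtopR [ 0.0382  0.0188 -0.0392]
mbotL [ 0.033  -0.0191  0.0208]
mbotR [0.033  0.0203 0.0208]
disc [ 0.0351 -0.0001 -0.0122]
mtopLb [-0.0312 -0.0196 -0.0392]
mtopRb [-0.0313  0.019  -0.0392]
```

>>> step_arm(
  series=[
    [0,0,0.7,0,0,0,0],
    [0,0,1.4,0,0,0,0],
    [0,0,2.1,0,0,0,0],
    [0,0,2.7,0,0,0,0],
    [0,0,3.2,0,0,0,0],
    [0,0,3.5,0,0,0,0],
    [0,0,3.7,0,0,0,0],
    [0,0,3.8,0,0,0,0],
    [0,0,3.85,0,0,0,0],
    [0,0,3.85,0,0,0,0],
  ],
)

```text
time_s: 18.15
eef_pos: [0.541, -0.0003, 0.0333]
eef_rot: [3.141, -0.0, 0.34]
ft_force: [-0.3, -0.6, -4.2]
opening: 0.0397
```

>>> step_arm(
  series=[
    [0,0,0.03,0,0,0,0],
    [0,0,0.06,0,0,0,0],
    [0,0,0.06,0,0,0,0],
    [0,0,0.06,0,0,0,0],
    [0,0,0.06,0,0,0,0],
    [0,0,0.06,0,0,0,0],
    [0,0,0.06,0,0,0,0],
    [0,0,0.06,0,0,0,0],
    [0,0,0.06,0,0,0,0],
    [0,0,0.06,0,0,0,0],
  ],
)

```text
time_s: 19.4
eef_pos: [0.541, -0.0003, 0.0328]
eef_rot: [3.141, -0.0, 0.34]
ft_force: [-2.5, -0.4, 6.1]
opening: 0.0402
```

```bash
python3 - <<'E'
from h import *
import pickle
s=sense();print(s["time_s"],s["eef_pos"],np.degrees(s["eef_rot"]),s["ft_force"],s["ft_torque"],s["opening"])
w=capture("wrist");c=capture("scene");d=capture("side");pickle.dump((w,s,c,d),open("w6.pkl","wb"))
save(cv2.resize(w["pixels"],(800,600),interpolation=cv2.INTER_CUBIC),"w6")
a=cv2.resize(c["pixels"][150:260,195:305],(400,400),interpolation=cv2.INTER_CUBIC);b=cv2.resize(d["pixels"][130:240,210:320],(400,400),interpolation=cv2.INTER_CUBIC)
save(np.hstack([a,b]),"s6")
E
```

```text
19.4 [ 5.40964636e-01 -3.43825535e-04  3.27992907e-02] [ 1.79994638e+02 -6.66421041e-03  1.95011861e+01] [-2.45926365 -0.4420567   6.06540117] [0.0292035  0.59835638 0.02117025] 0.04015650053629927
```

View pics/w6.png

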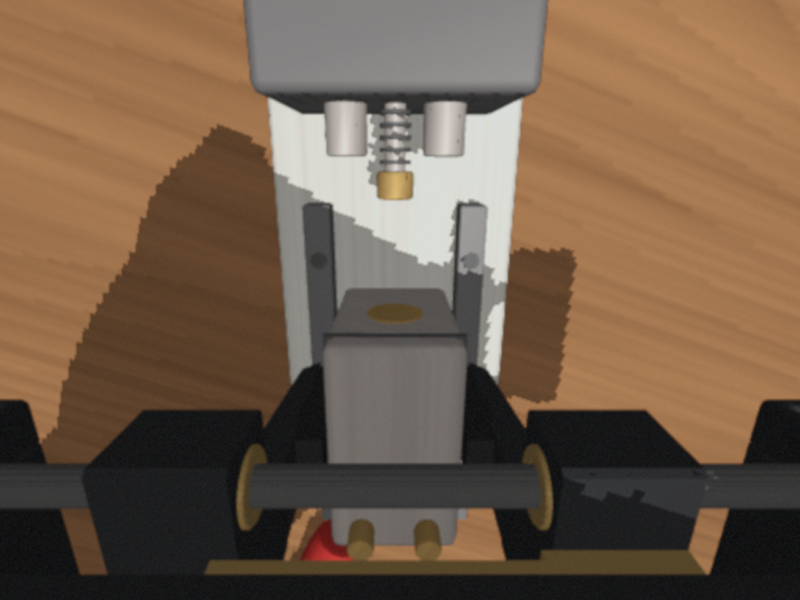

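View pics/s6.png

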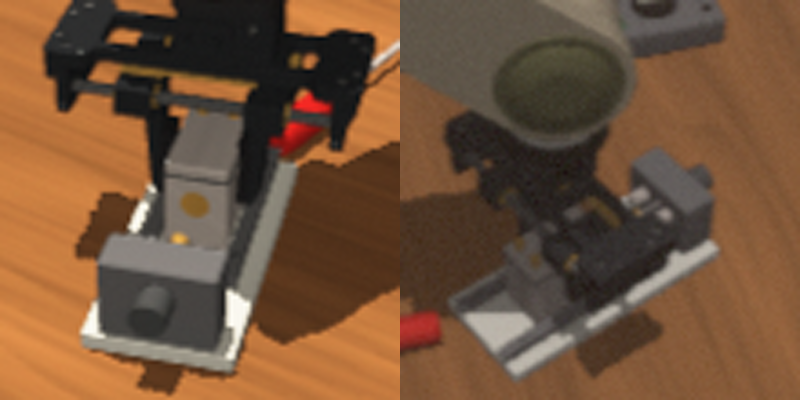

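```bash
python3 - <<'E'
from t import *
import pickle;w,s,_,_=pickle.load(open("w6.pkl","rb"))
for n,p,z in[("tip",(394.5,199),.045),("postL",(347,157),.045),("postR",(445,157),.045),("post topL",(347,155),.051),
 ("mtop",(395,336),.072),("mbot",(395,290),.012),("disc",(395,313),.045),("Lf",(332,205),.022),("Rf",(458,205),.022),("Ln",(335,350),.022),("Rn",(454,350),.022)]:
    print(n,T(w,s,p,z))
E
```

```text
tip [ 0.0713 -0.0003 -0.0122]
postL [ 0.0832 -0.0141 -0.0122]
postR [ 0.0832  0.0144 -0.0122]
post topL [ 0.0837 -0.0134 -0.0182]
mtop [ 0.0383 -0.0002 -0.0392]
mbot [ 0.0331 -0.      0.0208]
disc [ 0.0351 -0.0001 -0.0122]
Lf [ 0.0672 -0.0223  0.0108]
Rf [0.0672 0.0221 0.0108]
Ln [ 0.0115 -0.0236  0.0108]
Rn [0.0115 0.0231 0.0108]
```

>>> step_arm(
  series=[
    [0.1,0,-0.03,0,0,0,0],
    [0.4,0,-0.03,0,0,0,0],
    [0.8,0,-0.03,0,0,0,0],
    [1.2,0,-0.03,0,0,0,0],
    [1.7,0,-0.03,0,0,0,0],
    [2.2,0,-0.03,0,0,0,0],
    [2.7,0,-0.03,0,0,0,0],
    [3.1,0,-0.03,0,0,0,0],
    [3.3,0,-0.03,0,0,0,0],
    [3.3,0,-0.03,0,0,0,0],
  ],
)

```text
time_s: 20.8
eef_pos: [0.5723, 0.0108, 0.0328]
eef_rot: [3.141, -0.001, 0.34]
ft_force: [0.5, 0.3, -2.3]
opening: 0.0397
```

```bash
python3 - <<'E'
from h import *
s=sense();R=Ro.from_euler("xyz",s["eef_rot"])
print(s["time_s"],s["eef_pos"],np.degrees(s["eef_rot"]),R.inv().apply(s["ft_force"]),s["ft_torque"],s["opening"])
w=capture("wrist")
save(cv2.resize(w["pixels"],(800,600),interpolation=cv2.INTER_CUBIC),"w7")
E
```

```text
20.8 [0.5723497  0.0108333  0.03283723] [ 1.79993805e+02 -4.52302777e-02  1.95006278e+01] [ 0.55895422 -0.10201701  2.34408573] [ 0.01902739  0.04527586 -0.03308216] 0.039742894436813475
```

View pics/w7.png

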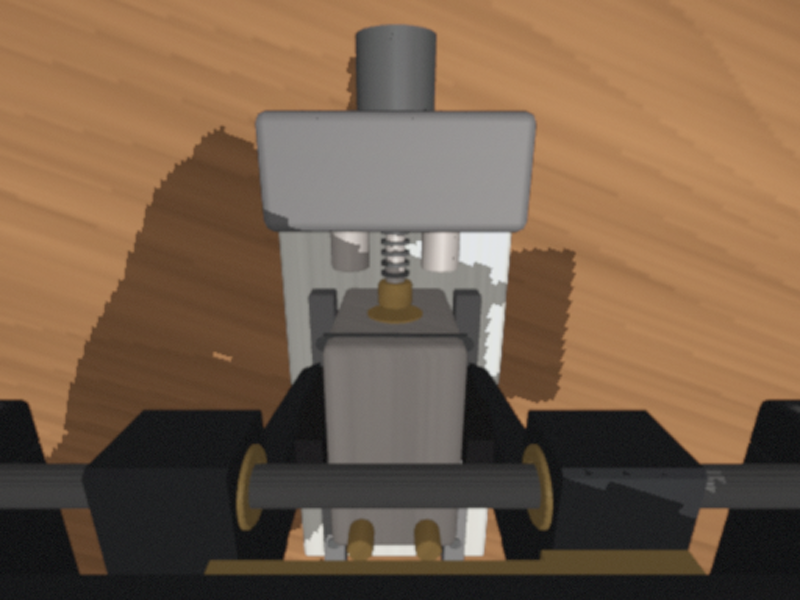

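>>> step_arm(
  series=[
    [0.15,0,0.01,0,0,0,0],
    [0.3,0,0.02,0,0,0,0],
    [0.45,0,0.02,0,0,0,0],
    [0.6,0,0.02,0,0,0,0],
    [0.75,0,0.02,0,0,0,0],
    [0.9,0,0.02,0,0,0,0],
    [1.05,0,0.02,0,0,0,0],
    [1.2,0,0.02,0,0,0,0],
    [1.25,0,0.02,0,0,0,0],
    [1.25,0,0.02,0,0,0,0],
  ],
)

```text
time_s: 22.1
eef_pos: [0.5825, 0.0143, 0.0328]
eef_rot: [-3.141, 0.004, 0.341]
ft_force: [-10.8, -4.6, 6.4]
opening: 0.0398
```

```bash
cat > st.py <<'E'
from h import *
import sys
s=sense();R=Ro.from_euler("xyz",s["eef_rot"])
print(s["time_s"],s["eef_pos"].round(4),np.degrees(s["eef_rot"]).round(2),"Ftool",R.inv().apply(s["ft_force"]).round(1),s["opening"].__round__(4))
w=capture("wrist")
save(cv2.resize(w["pixels"],(800,600),interpolation=cv2.INTER_CUBIC),sys.argv[1])
E
python3 st.py w8
```

```text
22.1 [0.5825 0.0143 0.0328] [-179.97    0.22   19.51] Ftool [-11.7   0.7  -6.3] 0.0398
```

View pics/w8.png

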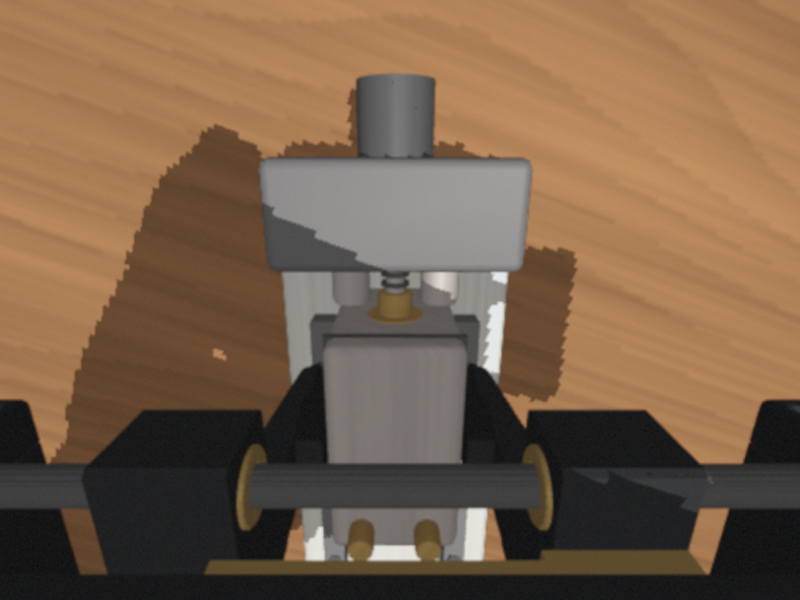

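>>> step_arm(
  series=[
    [0.05,0,0,0,0,0,0],
    [0.1,0,0,0,0,0,0],
    [0.15,0,0,0,0,0,0],
    [0.2,0,0,0,0,0,0],
    [0.25,0,0,0,0,0,0],
    [0.3,0,0,0,0,0,0],
    [0.3,0,0,0,0,0,0],
    [0.3,0,0,0,0,0,0],
    [0.3,0,0,0,0,0,0],
    [0.3,0,0,0,0,0,0],
  ],
)

```text
time_s: 23.4
eef_pos: [0.585, 0.0153, 0.0328]
eef_rot: [-3.141, 0.005, 0.341]
ft_force: [-14.0, -5.0, 8.9]
opening: 0.0397
```

```bash
python3 st.py w9
```

```text
23.4 [0.585  0.0153 0.0328] [-179.96    0.27   19.52] Ftool [-14.9   0.   -8.9] 0.0397
```

View pics/w9.png

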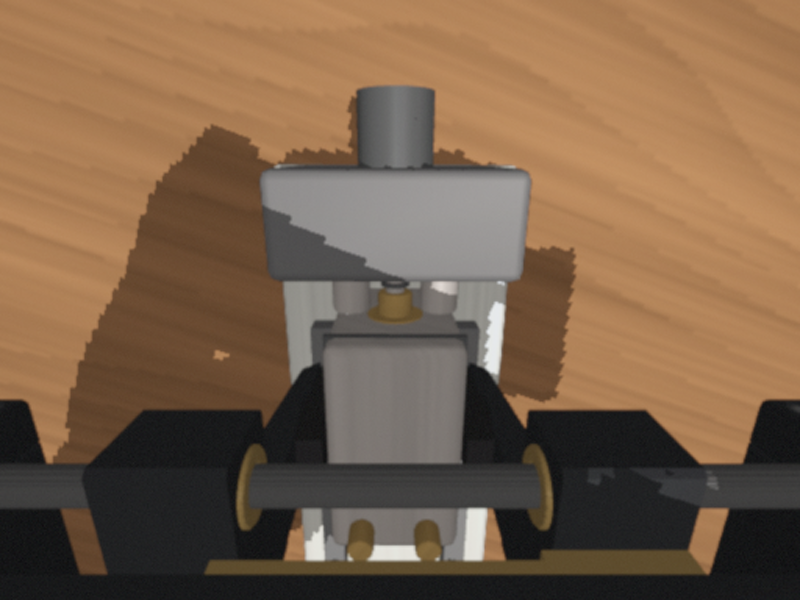

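>>> step_arm(
  series=[
    [0.04,0,-0.01,0,0,0,0],
    [0.08,0,-0.02,0,0,0,0],
    [0.12,0,-0.02,0,0,0,0],
    [0.16,0,-0.02,0,0,0,0],
    [0.2,0,-0.02,0,0,0,0],
    [0.2,0,-0.02,0,0,0,0],
    [0.2,0,-0.02,0,0,0,0],
    [0.2,0,-0.02,0,0,0,0],
    [0.2,0,-0.02,0,0,0,0],
    [0.2,0,-0.02,0,0,0,0],
  ],
)

```text
time_s: 24.7
eef_pos: [0.5867, 0.0158, 0.0328]
eef_rot: [-3.141, 0.005, 0.341]
ft_force: [-13.4, -5.4, 7.5]
opening: 0.0397
```

```bash
python3 st.py w10; python3 - <<'E'
import cv2,numpy as np
a=[cv2.imread(f"pics/{n}.png")[230:350,260:540] for n in("w8","w9","w10")]
cv2.imwrite("pics/cmp.png",cv2.resize(np.vstack(a),(467,600)))
E
```

```text
24.7 [0.5867 0.0158 0.0328] [-179.95    0.31   19.52] Ftool [-14.5   0.6  -7.4] 0.0397
```

View pics/cmp.png

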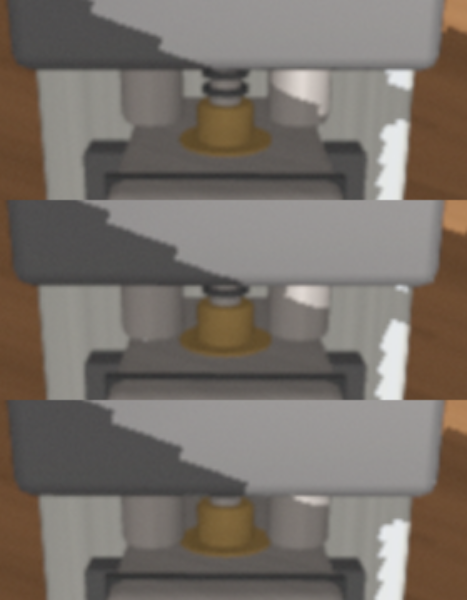

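>>> step_arm(
  series=[
    [0.03,0,0,0,0,0,0],
    [0.06,0,0,0,0,0,0],
    [0.09,0,0,0,0,0,0],
    [0.1,0,0,0,0,0,0],
    [0.1,0,0,0,0,0,0],
    [0.1,0,0,0,0,0,0],
    [0.1,0,0,0,0,0,0],
    [0.1,0,0,0,0,0,0],
    [0.1,0,0,0,0,0,0],
    [0.1,0,0,0,0,0,0],
  ],
)

```text
time_s: 26.0
eef_pos: [0.5867, 0.0159, 0.0328]
eef_rot: [-3.14, 0.008, 0.341]
ft_force: [-19.8, -8.1, 11.6]
opening: 0.0398
```

```bash
python3 st.py w11
```

```text
26.0 [0.5867 0.0159 0.0328] [-179.92    0.46   19.53] Ftool [-21.5   1.  -11.4] 0.0398
```

```bash
python3 - <<'E'
from h import *
c=capture("scene");d=capture("side")
a=cv2.resize(c["pixels"][150:260,195:305],(400,400),interpolation=cv2.INTER_CUBIC);b=cv2.resize(d["pixels"][130:240,210:320],(400,400),interpolation=cv2.INTER_CUBIC)
save(np.hstack([a,b]),"s11")
save(np.hstack([c["pixels"][100:384,:],d["pixels"][100:384,:]])[:, ::1][:, :],"big") if 0 else None
g=np.hstack([cv2.resize(c["pixels"],(400,300)),cv2.resize(d["pixels"],(400,300))]);save(g,"g11")
s=sense();print(s["time_s"],s["ft_force"],s["eef_pos"])
E
```

```text
26.15 [-19.73787278  -7.85832467  11.88003727] [0.58667992 0.01585864 0.03284419]
```

View pics/w11.png

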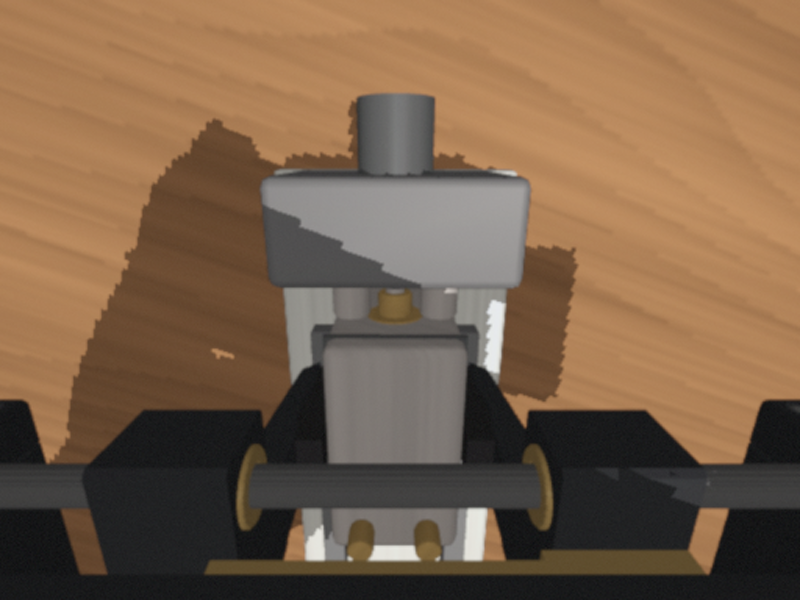

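View pics/s11.png

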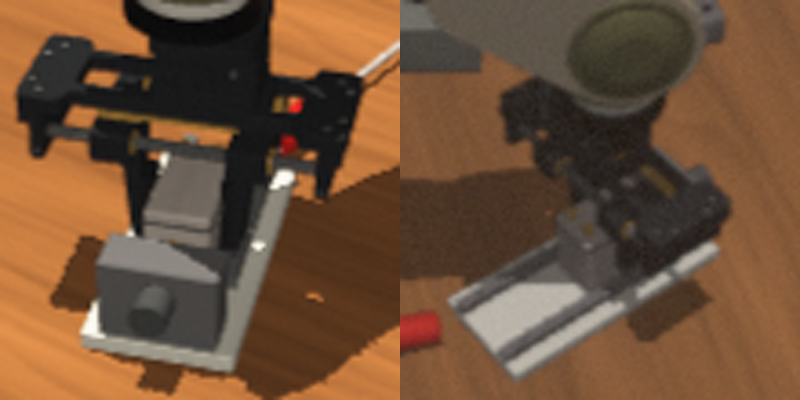

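View pics/g11.png

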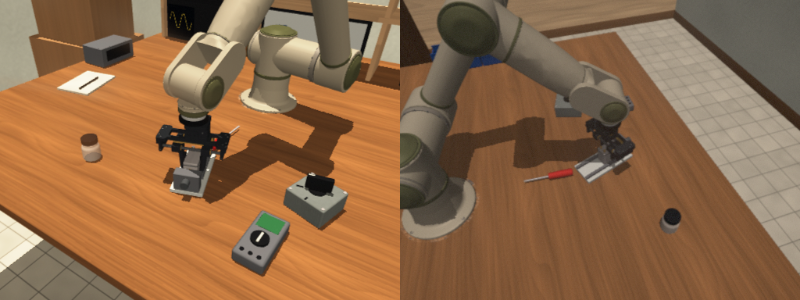

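>>> step_arm(
  series=[
    [0,0,0,0,0,0,0],
    [0,0,0,0,0,0,0],
    [0,0,0,0,0,0,0],
    [0,0,0,0,0,0,0],
    [0,0,0,0,0,0,0],
    [0,0,0,0,0,0,0],
    [0,0,0,0,0,0,0],
    [0,0,0,0,0,0,0],
    [0,0,0,0,0,0,0],
    [0,0,0,0,0,0,0],
  ],
)

```text
time_s: 27.4
eef_pos: [0.5867, 0.0159, 0.0328]
eef_rot: [-3.14, 0.008, 0.341]
ft_force: [-20.5, -8.7, 11.9]
opening: 0.0397
```

```bash
python3 st.py w12; python3 - <<'E'
import cv2,numpy as np
a=[cv2.imread(f"pics/{n}.png")[250:350,280:520] for n in("w11","w12")]
cv2.imwrite("pics/cmp2.png",cv2.resize(np.vstack(a),(720,600),interpolation=cv2.INTER_CUBIC))
E
```

```text
27.4 [0.5867 0.0159 0.0328] [-179.92    0.46   19.53] Ftool [-22.3   1.3 -11.8] 0.0397
```

View pics/cmp2.png

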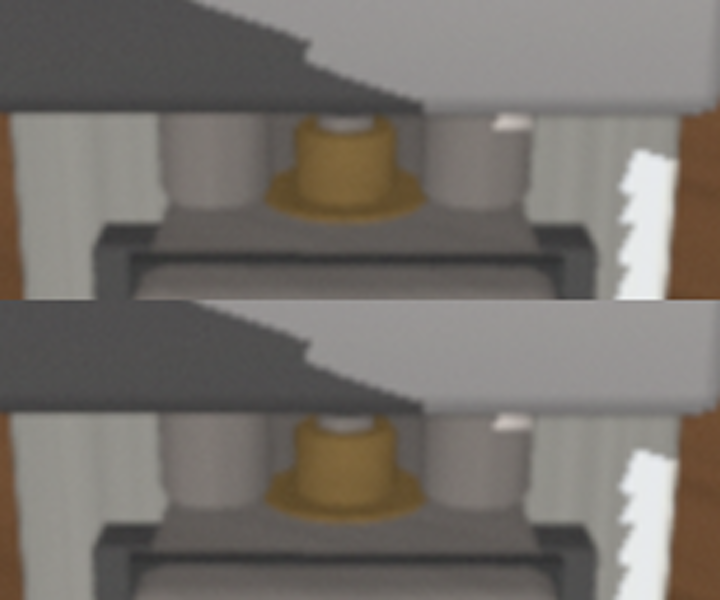

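The posts meet the module's face at (215,205) and (475,205). They are level with the plunger head's front, and nothing moved over 1.25 s at about 22 N.

```bash
python3 -c "
from workcell import *
print(close_job())"
```

```text
the job is handed in; nothing more can be done
None
```

I turned the isolator's handle clockwise from off to on, then slid the filter module against the stop posts. The job was handed in at about 27.5 s of the 64 s allowed, with the gripper still holding the module.

- **Isolator:** the tool turned 60.4°, and after I let go the pointer stayed at the long "on" tick. It still looked on in the scene picture taken near the end.
- **Module:** I gripped it across its 40 mm sides and lowered it, centred, into the channel with its brass contact end towards the plunger. It then slid about 48 mm until it met both posts: the last 1 mm command moved nothing and the push rose from 14.5 to about 22 N.
- **Final hold:** over the last 1.25 s the position did not change, the push stayed at 21–22 N and the opening at 39.7 mm, with no sign of slip. The wrist picture shows the plunger head level with the post ends.
- **Meter, jar and screwdriver:** I never went near them, and they look untouched in the last pictures.

Two things were not quite ideal:
- **Downward press and tilt:** the tool also presses down on the plate with about 12 N and is tilted about 0.5° by the push.
- **Camera disagreement:** the wrist and fixed cameras differed by up to 3 mm on where the module and jig stood. I went by the wrist camera, and the module entered the channel with clearance on both sides.

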